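# Take the blue-lidded jar from the potter's revolving stand

### The arm

A 7-joint arm with a two-finger parallel gripper is mounted at the origin on the work surface. World frame = base frame: x ahead of the robot, y to its left, z up, the work surface at z = 0. Lengths are in mm, angles in rad, forces in N, time in s.
With the tool pointing down it reaches from about 400 to 875 mm from the base axis. Payload 4.4 kg.
Tool frame: the origin (TCP) lies between the finger pads; the fingertips stand 11 mm ahead of it and the grasp point (between the pads) lies 8 mm behind it; y points along the fingers, x is the direction in which the jaws open and shut, and the axes are right-handed (so a half turn about y gives the same grasp; the last joint's range is limited). The gripper opens to 85 mm and grips with 20 to 120 N. Pads are 22 mm wide; open, the fingers measure 114 mm over their backs; the gripper's body (76 mm by 85 mm) begins 54 mm behind the grasp point. The pads swing forward as they close: fully open they stand 13 mm farther back than shut.
Start: joints at [-1.314, 0.628, 0.038, 1.517, -0.027, 0.996, -0.02], TCP at [206.172, 616.45, 242.313] pointing down, gripper open.
Joint ranges: [-3.06, 3.06], [-0.37, 2.12], [-1.25, 1.32], [0.18, 2.47], [-1.1, 4.24], [0.23, 1.98], [-2.94, 2.94]. Speed limits (rad/s): [2.57, 2.57, 3.14, 3.14, 3.14, 3.14, 3.14].

### API

Orientations are given as [roll, pitch, yaw] about the fixed x, y, z axes, in that order (R = Rz(yaw) Ry(pitch) Rx(roll)).
In Python, from cell import * gives the robot as it stands.
- The arm moves only by the shell command python3 -m jog 'ROWS'. ROWS is JSON, a list of rows, each an object of numbers: "x", "y", "z": the shift along the tool's x, y, z in mm; "ax", "ay", "az": the turn, a rotation vector about the tool's x, y, z in rad; "grip": the finger opening in mm, from 0 to 85.4. In form: [{"x": .., "y": .., "z": .., "ax": .., "ay": .., "az": .., "grip": ..}, ...]. A call has 1 to 5 rows; each row is the pose to reach, as a shift and turn from the pose commanded when the call began, along the tool's axes at that moment; what a row does not reach only later rows make up. A row lasts 1/10 s, in which the tool goes at most 50 mm and 8.59 degrees, less where a joint would pass 70% of its speed; a pose out of reach is approached as far as the arm can. A call with a gripper value outside its range is refused whole. The fingers move at their own pace and stop on an object; the grip force is fixed at half the most. Time passes only in rows, so rows that repeat a pose let the fingers close. It gives the time, the measured TCP pose, the force and the opening at its end, in the units of the state.
- read_state(): the state, without advancing time (a new reading comes with each control period).
- get_image(name): name is "scene" or "top" or "wrist"; returns a dict with "color" (480x640x3 uint8, red, green, blue), "vfov" (degrees; the focal length in pixels is half the picture's height over the tangent of half this angle, whatever the lens; pixels are square), "cx", "cy" (the principal point, pixels), "camera_from_world" (4x4, takes a point from world to camera coordinates). Camera axes: x right, y down, z forward; pixel columns grow to the right and rows downward; lengths in mm; the calibration is good to about 2 mm. A picture is of the moment at which its call begins. There is no depth.
- finish_job(): hands the job in, once; it reports no verdict.
The state is a dict: "clock": time; "qpos": joint angles; "qd": joint speeds; "tau": joint torques, N m; "eef_pos": TCP position; "tool_rot": TCP orientation; "force": force on the tool from outside, world axes, zero at the start; "torque": the same for the moment, N m; "width": finger opening in mm.
Only numpy, scipy, OpenCV 4.12 (cv2) and the standard library are available. Lean on these libraries where they do the work, as an engineer would, in place of code of your own. Each camera call takes 0.05 s, during which the arm holds its last target.

### The job

Turn the revolving stand until the white jar with the blue lid faces you at the red pointer, still in its pocket. Then lift that jar out, keeping it upright, and set it down gently in the middle of the round plaster bat.

Things in the scene. Friction and masses are not known exactly. Their poses are not given: they have to be found in the camera images.
- jar: White glazed jar with blue band, blue lid and knob, one rigid piece, 110 to 225 g, 77 mm tall; straight round body 54 mm across from 10 to 47 mm up (grip at 25 to 40 mm), lid 44 mm across. Origin: centre of its underside, z up. Stands in a pocket of the revolving stand, 35 to 85 degrees either way from the pointer. The green-lidded jar and two cups are bystanders.
- carousel: Revolving deck, 300 mm across, 15 mm thick, turns freely on its vertical axis (friction 0.06 N m, no click stops, stays where left). Origin: on the axis at the deck's top, 45 mm above the table; x, y turn with it. Six pockets, 60 degrees apart, 100 mm from the axis, one towards -x: rims 7 mm high, 31 mm inner radius; wares stand in them at deck height.
- handle (a point): Middle of the stand's black bar handle, on the axis, 70 mm above the deck's top. The bar lies along the deck's x axis: 80 mm long, 16 mm thick (y), 30 mm tall (15 mm above and below this point), on a thin stem 14 mm thick. Pinch it from above across its 16 mm and turn it about the axis. The axes turn with the deck.
- pick_mark (a point): Fixed point on the stand's pocket circle, 100 mm from the axis at deck-top height, in line with the red pointer: a ware facing the pointer has the centre of its underside here. Does not turn with the deck. The pointer, on the robot's side outside the deck, is 50 mm wide, 44 mm tall, 155 to 200 mm from the axis.
- bat: Round white plaster disc (bat), 140 mm across, 18 mm thick, with a thin grey ring drawn on it, fixed on the table. Origin: centre of its underside, on the table; z up.
Things that resemble listed ones, but are neither listed nor needed, are in the scene too. What is meant by the bat is not pink, and is the smaller of those in its own colour.

How it is judged (in metres and radians):
On the way:
1. the stand has been turned so that the blue-lidded jar, still standing in its pocket, is at the red pointer and at rest (horizontal distance between jar and pick_mark below 0.025 m and z of jar in the frame of carousel below 0.005 m and linear speed of jar below 0.03 m/s and (y of jar in the frame of carousel above 0.07 m or y of jar in the frame of carousel below -0.07 m)), for 0.2 s.
At the end, for the whole second after the job is handed in: The blue-lidded jar stands upright (within 6 degrees) and at rest on the plaster bat, its centre within 30 mm of the bat's centre. On the way the stand was turned until the jar, still in its pocket, rested within 25 mm of the pick mark (horizontal distance between jar and bat below 0.03 m and z of jar in the frame of bat between 0.014 and 0.022 m and angle between jar's own z axis and vertical below 0.1 rad and linear speed of jar below 0.02 m/s); the robot touches nothing.
It fails at once if the jar is tipped by more than 40 degrees (angle between jar's own z axis and vertical above 0.7 rad).
It fails at once if the jar is dropped on the bat (meets it faster than 0.8 m/s, a fall of about 30 mm) (horizontal distance between jar and bat below 0.1 m and z of jar in the frame of bat below 0.05 m and linear speed of jar above 0.8 m/s).
It also fails if it takes over 56 s, if anything falls off the work surface, if the arm or the gripper's body presses on something with over 40 N, if the wrist force passes 120 N, or if a joint passes its speed limit or range.

## Working session

There is one attempt and no reset: what is moved stays moved. The work goes in short steps, Python scripts to look and compute and a shell command to move; the robot and the scene stay as the last step left them, time stands still between calls to the robot, and variables do not carry over. Pictures are saved under pics/ and viewed, and the job is handed in when it is done.

```bash
ls; mkdir -p pics
cat > h.py <<'E'
from cell import *
import numpy as np, cv2
def grab(n,fn):
    im=get_image(n); cv2.imwrite('pics/'+fn,cv2.cvtColor(im['color'],cv2.COLOR_RGB2BGR)); return im
def ray(im,u,v):
    f=240/np.tan(np.radians(im['vfov']/2)); M=np.array(im['camera_from_world']);R=M[:3,:3];t=M[:3,3]
    d=R.T@np.array([(u-im['cx'])/f,(v-im['cy'])/f,1]);return -R.T@t,d
def onplane(im,u,v,z):
    o,d=ray(im,u,v);return o+d*(z-o[2])/d[2]
def proj(im,p):
    f=240/np.tan(np.radians(im['vfov']/2)); M=np.array(im['camera_from_world']);q=M[:3,:3]@np.array(p)+M[:3,3]
    return im['cx']+f*q[0]/q[2],im['cy']+f*q[1]/q[2]
E
python3 - <<'E'
from h import *
import pickle
s=read_state();print(s)
d={}
for n in ['scene','top','wrist']:
    im=grab(n,n+'0.png');d[n]=im;print(n,im['vfov'],im['cx'],im['cy'],np.round(im['camera_from_world'],3).tolist())
pickle.dump(d,open('im0.pkl','wb'))
E
```

```text
pics
{'clock': 0.0, 'qpos': array([-1.31378323,  0.62936378,  0.03842554,  1.51836688, -0.02699018,
        0.9963205 , -0.01997715]), 'qd': array([-1.57944938e-03, -6.38578006e-04,  4.95579779e-05, -3.72686371e-05,
       -2.05937422e-03,  7.00138048e-04,  9.66679417e-04]), 'tau': array([-1.12864978e-03, -5.63401330e+01,  1.22603148e+00, -1.93438429e+01,
        1.10701629e-02,  1.08173027e-02,  7.50075799e-06]), 'eef_pos': array([205.97477262, 615.85520109, 241.37770467]), 'tool_rot': array([-1.57082159,  0.00194077,  1.2480247 ]), 'force': array([ 0.70280437, -0.44647964,  0.33184326]), 'torque': array([ 0.03199374, -0.02789518,  0.03103152]), 'width': 85.30703169493856}
scene 55.837106929043635 319.15161430876555 237.1547714948385 [[0.053, 0.998, 0.014, -5.615], [0.663, -0.025, -0.748, -243.779], [-0.747, 0.049, -0.663, 1241.671], [0.0, 0.0, 0.0, 1.0]]
top 52.030063502020006 313.9606278088117 232.31162821215275 [[0.015, -1.0, -0.015, -43.282], [-0.985, -0.012, -0.174, 505.935], [0.174, 0.017, -0.985, 874.818], [0.0, 0.0, 0.0, 1.0]]
wrist 59.92698314469313 324.1220002304072 241.28200519611858 [[0.317, 0.948, -0.001, -648.798], [0.915, -0.306, 0.264, -34.298], [0.25, -0.085, -0.965, 377.211], [0.0, 0.0, 0.0, 1.0]]
```

View pics/scene0.png

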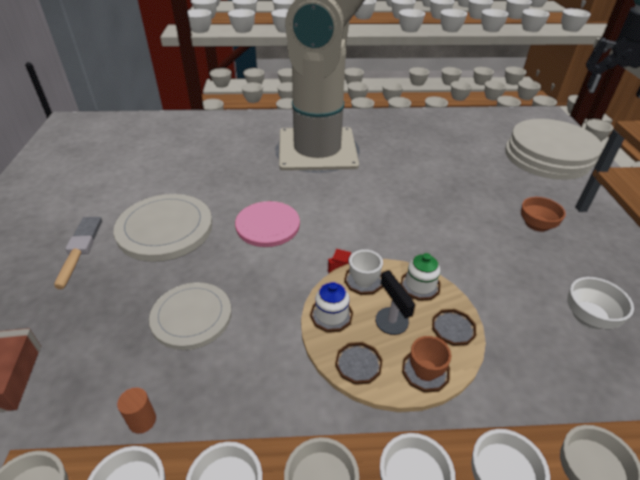

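View pics/top0.png

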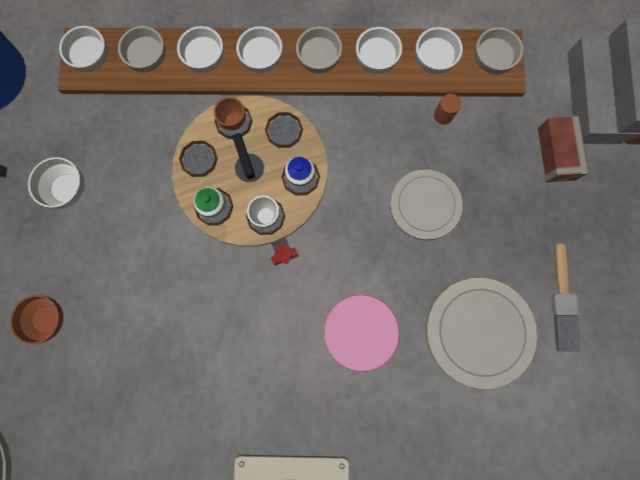

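View pics/wrist0.png

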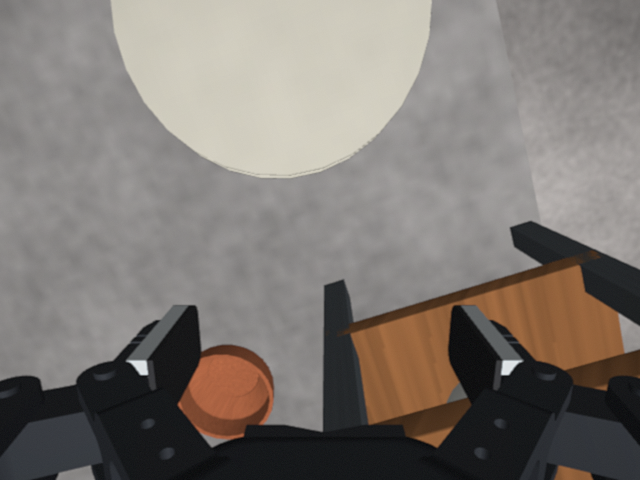

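Scene view: blue jar at (332,303), green jar (425,270), handle bar (397,292), red pointer (340,262), two grey-white discs, with the small one at (190,314). Top view: deck centred near (250,170), blue lid (299,168), pointer (283,252), small bat (427,204), large disc (482,332). Next I measure these positions.

Run:
```python
from h import *
import pickle
d=pickle.load(open('im0.pkl','rb'))
def blobs(mask,amin=60):
    n,l,st,c=cv2.connectedComponentsWithStats(mask.astype(np.uint8));return [(i,st[i,4],c[i].round(1)) for i in range(1,n) if st[i,4]>amin],l
for n in ['top','scene']:
    im=d[n];c=im['color'];hsv=cv2.cvtColor(c,cv2.COLOR_RGB2HSV);H,S,V=[hsv[...,i].astype(int) for i in range(3)]
    for name,m in dict(blue=(abs(H-118)<10)&(S>150)&(V>60),green=(abs(H-65)<15)&(S>150)&(V>40),red=((H<4)|(H>176))&(S>190)&(V>90)).items():
        b,_=blobs(m,40);print(n,name,[(a,cc.tolist()) for _,a,cc in b])
    wood=(abs(H-17)<6)&(S>60)&(S<150)&(V>110)
    b,l=blobs(wood,1500)
    for i,a,cc in b:
        cnt=max(cv2.findContours((l==i).astype(np.uint8),0,1)[0],key=cv2.contourArea)
        hull=cv2.convexHull(cnt)[:,0]
        P=np.array([onplane(im,u,v,45)[:2] for u,v in hull])
        (x,y),r=cv2.minEnclosingCircle(P.astype(np.float32)); print(' wood',a,cc,'circ',x,y,r)
        e=cv2.fitEllipse(P.astype(np.float32));print('   ell',e)
    pale=(S<45)&(S>12)&(V>140)&(abs(H-28)<14)
    b,l=blobs(pale,1500)
    for i,a,cc in b:
        cnt=max(cv2.findContours((l==i).astype(np.uint8),0,1)[0],key=cv2.contourArea)
        P=np.array([onplane(im,u,v,18)[:2] for u,v in cv2.convexHull(cnt)[:,0]])
        print(' pale',a,cc,cv2.fitEllipse(P.astype(np.float32)))
    dark=(V<45)
    b,l=blobs(dark,100)
    for i,a,cc in b:
        if a<3000: print(' dark',a,cc,cv2.minAreaRect(np.argwhere(l==i)[:,::-1].astype(np.float32)))
```

```text
top blue [(np.int32(567), [9.1, 84.4]), (np.int32(405), [299.0, 167.8])]
top green [(np.int32(283), [206.9, 197.6])]
top red []
 wood 10477 [300.5  76.5] circ 815.5416870117188 16.299074172973633 461.4258728027344
   ell ((833.5697631835938, 15.164844512939453), (136.89694213867188, 1008.3926391601562), 179.53770446777344)
 wood 10649 [250.2 172.3] circ 629.2858276367188 89.29217529296875 149.7246856689453
   ell ((629.464599609375, 89.4368667602539), (298.0435485839844, 298.3423156738281), 99.3634033203125)
 pale 2237 [426.5 203.3] ((571.3397216796875, -252.82049560546875), (103.89105987548828, 104.56095886230469), 85.29045867919922)
 pale 3411 [480.5 333.7] ((328.39007568359375, -348.2757568359375), (200.49261474609375, 200.56263732910156), 91.45670318603516)
 pale 5489 [482.5 332.3] ((328.6549377441406, -349.7275085449219), (152.08938598632812, 152.60726928710938), 56.45661163330078)
 pale 2498 [290.2 468.5] ((83.43946838378906, 1.019824504852295), (49.032630920410156, 260.7888488769531), 0.49060961604118347)
 dark 395 [243.6 156.3] ((243.46104431152344, 155.88865661621094), (46.8
[... 1825 characters left out ...]
000671386719), (23.193105697631836, 9.616652488708496), 81.8698959350586)
 dark 491 [242.3  59.2] ((241.84117126464844, 62.0647087097168), (22.669233322143555, 36.76971435546875), 49.398704528808594)
 dark 315 [38.3 88.8] ((38.49408721923828, 89.08580017089844), (56.230770111083984, 5.769230842590332), 67.38013458251953)
 dark 245 [606.3 150.6] ((605.9000854492188, 150.70001220703125), (6.7082037925720215, 42.48529052734375), 26.56505012512207)
 dark 190 [585.7 192.2] ((585.9000244140625, 192.19996643066406), (5.366562843322754, 36.224300384521484), 26.56505012512207)
 dark 685 [397.6 294.3] ((397.6824645996094, 293.1553955078125), (49.870235443115234, 17.20465087890625), 54.462318420410156)
```

Run:
```python
from h import *
import pickle
d=pickle.load(open('im0.pkl','rb'))
c=cv2.cvtColor(d['top']['color'],cv2.COLOR_RGB2BGR)[80:280,150:350];cv2.imwrite('pics/topz.png',cv2.resize(c,(600,600),interpolation=2))
c=cv2.cvtColor(d['scene']['color'],cv2.COLOR_RGB2BGR)[235:405,290:500];cv2.imwrite('pics/scz.png',cv2.resize(c,(735,595),interpolation=2))
```

```text
(no output)
```

View pics/topz.png

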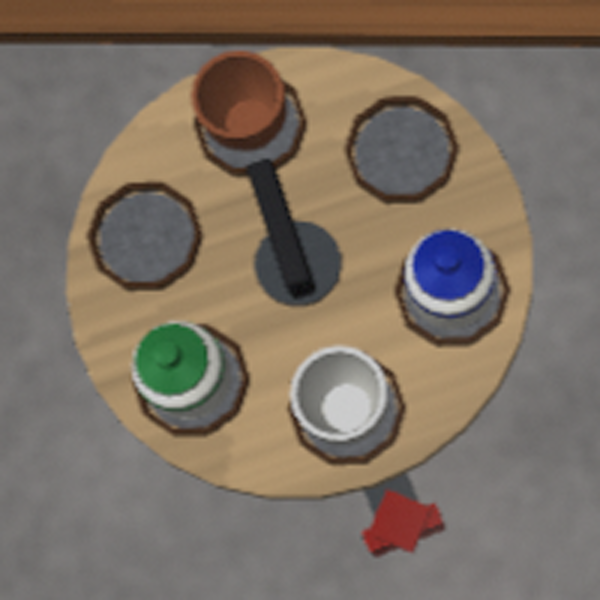

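View pics/scz.png

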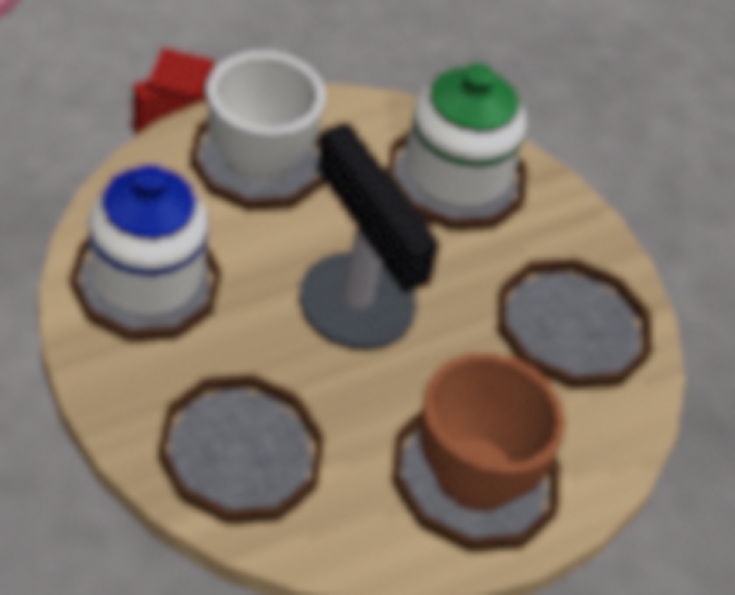

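Run:
```python
from h import *
import pickle
d=pickle.load(open('im0.pkl','rb'))
C=np.array([631.5,89.3])
t=d['top'];s=d['scene']
def pol(p): v=p[:2]-C;return np.round(p,1),round(np.hypot(*v),1),round(np.degrees(np.arctan2(v[1],v[0])),1)
def tri(u1,u2):
    o1,d1=ray(t,*u1);o2,d2=ray(s,*u2);A=np.c_[d1,-d2];k=np.linalg.lstsq(A,o2-o1,rcond=None)[0];p,q=o1+k[0]*d1,o2+k[1]*d2
    return (p+q)/2,np.linalg.norm(p-q)
p,e=tri((299,167.8),(332,292.3));print('blue lid',pol(p),e)
for z in(100,105,110):print(z,pol(onplane(t,299,167.8,z)))
print('green',pol(onplane(t,206.9,197.6,105)))
# pockets in topz coords /3 + offset
for n,(u,v) in dict(bluep=(452,288),whitep=(347,406),greenp=(191,380),emptyL=(146,236),emptyR=(403,149),redp=(251,126)).items():
    print(n,pol(onplane(t,150+u/3,80+v/3,50)))
# handle top ends (topz): far end center (261,163) top; near end (301,292)
for (u,v) in [(261,163),(301,290)]: print('hend',pol(onplane(t,150+u/3,80+v/3,128)))
# pointer: front corners top (z=44)
hsv=cv2.cvtColor(t['color'],cv2.COLOR_RGB2HSV).astype(int)
m=((hsv[...,0]<5)|(hsv[...,0]>172))&(hsv[...,1]>170);m[:230]=0;m[275:]=0;m[:,:255]=0;m[:,310:]=0
print(m.sum());ys,xs=np.nonzero(m);print(xs.mean(),ys.mean())
for z in (0,22,44):print('ptr',z,pol(onplane(t,xs.mean(),ys.mean(),z)))
print('stem pointer base',pol(onplane(t,150+392/3,80+488/3,2)))
P=np.array([onplane(t,x,y,44)[:2] for x,y in zip(xs,ys)]);print(cv2.minAreaRect(P.astype(np.float32)))
c=cv2.cvtColor(t['color'],cv2.COLOR_RGB2BGR)[220:280,250:320];cv2.imwrite('pics/ptr.png',cv2.resize(c,(700,600),interpolation=2))
# bat outer
hs=hsv[180:260-10,380:470];
for im,(x0,x1,y0,y1) in ((t,(380,475,160,250)),(s,(140,240,275,355))):
    h=cv2.cvtColor(im['color'],cv2.COLOR_RGB2HSV).astype(int);mm=np.zeros(h.shape[:2],np.uint8);mm[y0:y1,x0:x1]=((h[...,2]>130)&(h[...,1]>10))[y0:y1,x0:x1]
    cnt=max(cv2.findContours(mm,0,1)[0],key=cv2.contourArea);P=np.array([onplane(im,u,v,18)[:2] for u,v in cv2.convexHull(cnt)[:,0]]);print('bat',cv2.fitEllipse(P.astype(np.float32)))
```

```text
blue lid (array([613.4,  -8.5, 101.6]), np.float64(99.4), np.float64(-100.5)) 0.43167999134407276
100 (array([613.9,  -8.6, 100. ]), np.float64(99.5), np.float64(-100.2))
105 (array([612.3,  -8.9, 105. ]), np.float64(100.0), np.float64(-101.1))
110 (array([610.8,  -9.1, 110. ]), np.float64(100.6), np.float64(-101.9))
green (array([555.8, 153.2, 105. ]), np.float64(99.1), np.float64(139.9))
bluep (array([613.5,  -9.6,  50. ]), np.float64(100.5), np.float64(-100.3))
whitep (array([536.6,  54.4,  50. ]), np.float64(101.1), np.float64(-159.8))
greenp (array([552. , 152.8,  50. ]), np.float64(101.8), np.float64(141.4))
emptyL (array([645.8, 186.4,  50. ]), np.float64(98.2), np.float64(81.6))
emptyR (array([705.8,  23.8,  50. ]), np.float64(99.1), np.float64(-41.4))
redp (array([720.6, 122.5,  50. ]), np.float64(95.1), np.float64(20.4))
hend (array([665.2, 100.5, 128. ]), np.float64(35.5), np.float64(18.3))
hend (array([588.2,  74. , 128. ]), np.float64(45.9), np.float64(-160.6))
201
280.2039800995025 253.80597014925374
ptr 0 (array([471. ,  29.5,   0. ]), np.float64(171.3), np.float64(-159.6))
ptr 22 (array([468.1,  27.6,  22. ]), np.float64(174.7), np.float64(-159.3))
ptr 44 (array([465.2,  25.8,  44. ]), np.float64(178.0), np.float64(-159.1))
stem pointer base (array([492.6,  29. ,   2. ]), np.float64(151.4), np.float64(-156.5))
((462.95843505859375, 24.979171752929688), (26.09906578063965, 36.93955993652344), 66.97462463378906)
bat ((570.6548461914062, -251.93455505371094), (138.12081909179688, 139.54440307617188), 4.239898204803467)
bat ((573.5260009765625, -250.19760131835938), (139.32278442382812, 141.66439819335938), 123.73054504394531)
```

View pics/ptr.png

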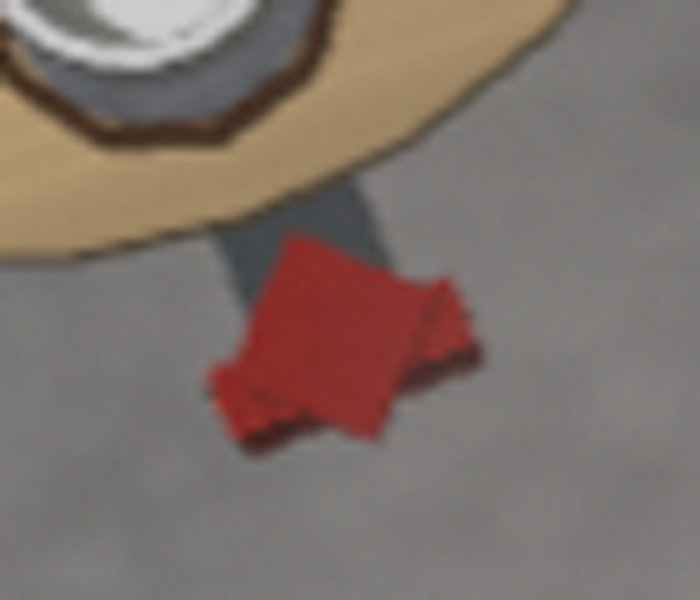

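Checks agree: the deck radius comes out at 149–151 mm. Every pocket is at about 100 mm, the blue jar is at radius 100 and −100.4°, and the bat is 139 mm across, centred near (572,−251). The pointer is near −158°, so the stand turns about −57.5°. I'll move above the handle next.

```bash
cat >> h.py <<'E'
from scipy.spatial.transform import Rotation as Ro
def go(x,y,z,yaw):
    s=read_state();R=Ro.from_euler('xyz',s['tool_rot']);T=Ro.from_euler('xyz',[-np.pi/2,0,np.radians(yaw)])
    d=R.inv().apply(np.array([x,y,z])-s['eef_pos']);r=(R.inv()*T).as_rotvec()
    print('t',round(s['clock'],2),'tcp',s['eef_pos'].round(1),'rpy',np.degrees(s['tool_rot']).round(1),'w',round(s['width'],1),'F',s['force'].round(1))
    print('shift',d.round(1),'dist',np.linalg.norm(d).round(),'rot',r.round(3))
E
python3 -c "
from h import *
go(631.5,89.3,240,110.3)"
```

```text
t 0.15 tcp [206.  616.  241.6] rpy [-90.    0.1  71.5] w 85.2 F [ 0.5  0.9 -0.1]
shift [-364.5    2.2 -570.6] dist 677.0 rot [-0.    -0.677 -0.001]
```

```bash
python3 -m jog '[{"x":-135,"z":-210,"ay":-0.3},{"x":-135,"z":-210,"ay":-0.3},{"x":-135,"z":-210,"ay":-0.3},{"x":-135,"z":-210,"ay":-0.3},{"x":-135,"z":-210,"ay":-0.3}]'
python3 -c "
from h import *
go(631.5,89.3,240,110.3)"
```

```text
t 0.15 tcp [206.  616.  241.6] rpy [-90.    0.1  71.5] w 85.2 F [ 0.5  0.9 -0.1]
shift [-364.5    2.2 -570.6] dist 677.0 rot [-0.    -0.677 -0.001]$[0]: bad value
```

```bash
python3 -m jog '[{"x":-135,"y":0,"z":-210,"ax":0,"ay":-0.3,"az":0,"grip":85},{"x":-135,"y":0,"z":-210,"ax":0,"ay":-0.3,"az":0,"grip":85},{"x":-135,"y":0,"z":-210,"ax":0,"ay":-0.3,"az":0,"grip":85},{"x":-135,"y":0,"z":-210,"ax":0,"ay":-0.3,"az":0,"grip":85},{"x":-135,"y":0,"z":-210,"ax":0,"ay":-0.3,"az":0,"grip":85}]'
python3 -c "
from h import *
go(631.5,89.3,240,110.3)"
```

```text
clock: 0.65
eef_pos: [363.5, 419.9, 242.2]
tool_rot: [-1.571, 0.0, 1.548]
force: [0.8, 0.7, 0.1]
width: 85.1
t 0.65 tcp [363.5 419.9 242.2] rpy [-90.    0.   88.7] w 85.1 F [0.8 0.7 0.1]
shift [-324.4    2.3 -275.5] dist 426.0 rot [-0.    -0.377 -0.   ]
```

```bash
python3 -m jog '[{"x":-324,"y":0,"z":-275,"ax":0,"ay":-0.377,"az":0,"grip":60},{"x":-324,"y":0,"z":-275,"ax":0,"ay":-0.377,"az":0,"grip":60},{"x":-324,"y":0,"z":-275,"ax":0,"ay":-0.377,"az":0,"grip":60},{"x":-324,"y":0,"z":-275,"ax":0,"ay":-0.377,"az":0,"grip":60},{"x":-324,"y":0,"z":-275,"ax":0,"ay":-0.377,"az":0,"grip":60}]'
python3 -c "
from h import *
go(631.5,89.3,240,110.3)"
```

```text
clock: 1.15
eef_pos: [520.8, 225.6, 242.2]
tool_rot: [-1.571, -0.0, 1.925]
force: [1.5, 1.3, 0.5]
width: 60.0
t 1.15 tcp [520.8 225.6 242.2] rpy [-90.   -0.  110.3] w 60.0 F [1.5 1.3 0.5]
shift [-166.3    2.2  -56.5] dist 176.0 rot [-0. -0.  0.]
```

```bash
python3 -m jog '[{"x":-166,"y":0,"z":-57,"ax":0,"ay":0,"az":0,"grip":60},{"x":-166,"y":0,"z":-57,"ax":0,"ay":0,"az":0,"grip":60},{"x":-166,"y":0,"z":-57,"ax":0,"ay":0,"az":0,"grip":60},{"x":-166,"y":0,"z":-57,"ax":0,"ay":0,"az":0,"grip":60},{"x":-166,"y":0,"z":-57,"ax":0,"ay":0,"az":0,"grip":60}]'
python3 -c "
from h import *
go(631.5,89.3,110,110.3)
im=grab('wrist','w1.png')
for z in (130,): print(proj(im,[631.5,89.3,z]))"
```

```text
clock: 1.65
eef_pos: [633.2, 85.4, 241.5]
tool_rot: [-1.57, 0.003, 1.917]
force: [-0.7, -1.1, 0.0]
width: 59.9
t 1.65 tcp [633.2  85.4 241.5] rpy [-90.    0.2 109.8] w 59.9 F [-0.7 -1.1  0. ]
shift [  4.7 131.5   0.3] dist 132.0 rot [-0.    -0.008 -0.003]
(np.float64(332.5631961806013), np.float64(241.3763421214637))
```

View pics/w1.png

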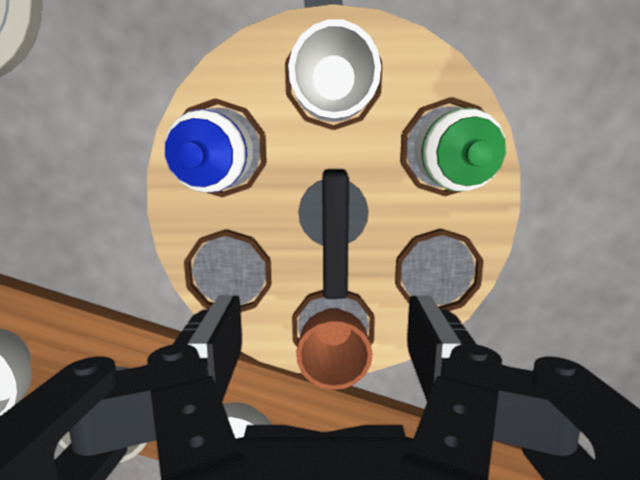

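The wrist view shows the bar vertical at x≈335, against 332 predicted, with y running 170–298, so alignment is good. Now the descent.

```bash
python3 -m jog '[{"x":0,"y":40,"z":0,"ax":0,"ay":0,"az":0,"grip":60},{"x":0,"y":80,"z":0,"ax":0,"ay":0,"az":0,"grip":60},{"x":0,"y":110,"z":0,"ax":0,"ay":0,"az":0,"grip":60},{"x":0,"y":131,"z":0,"ax":0,"ay":0,"az":0,"grip":60},{"x":0,"y":131,"z":0,"ax":0,"ay":0,"az":0,"grip":60}]'
python3 -c "
from h import *
go(631.5,89.3,110,110.3)"
```

```text
clock: 2.2
eef_pos: [627.4, 93.3, 108.1]
tool_rot: [-1.564, -0.003, 1.928]
force: [0.4, -0.8, 1.0]
width: 59.9
t 2.2 tcp [627.4  93.3 108.1] rpy [-8.960e+01 -1.000e-01  1.104e+02] w 59.9 F [ 0.4 -0.8  1. ]
shift [-5.1 -1.9 -2.5] dist 6.0 rot [-0.007  0.002  0.003]
```

```bash
python3 -m jog '[{"x":0,"y":0,"z":0,"ax":0,"ay":0,"az":0,"grip":60},{"x":0,"y":0,"z":0,"ax":0,"ay":0,"az":0,"grip":60},{"x":0,"y":0,"z":0,"ax":0,"ay":0,"az":0,"grip":60}]'
python3 -c "
from h import *
go(631.5,89.3,110,110.3)"
```

```text
clock: 2.5
eef_pos: [631.9, 92.2, 113.0]
tool_rot: [-1.574, 0.0, 1.925]
force: [0.4, 0.3, -0.6]
width: 59.5
t 2.5 tcp [631.9  92.2 113. ] rpy [-90.2   0.  110.3] w 59.5 F [ 0.4  0.3 -0.6]
shift [-2.6  3.   1.3] dist 4.0 rot [ 0.003  0.    -0.   ]
```

```bash
python3 -m jog '[{"x":0,"y":0,"z":0,"ax":0,"ay":0,"az":0,"grip":60},{"x":0,"y":0,"z":0,"ax":0,"ay":0,"az":0,"grip":60},{"x":0,"y":0,"z":0,"ax":0,"ay":0,"az":0,"grip":60},{"x":0,"y":0,"z":0,"ax":0,"ay":0,"az":0,"grip":60},{"x":0,"y":0,"z":0,"ax":0,"ay":0,"az":0,"grip":60}]'
python3 -c "
from h import *
go(631.5,89.3,110,110.3)"
```

```text
clock: 3.0
eef_pos: [630.9, 91.6, 111.3]
tool_rot: [-1.571, -0.0, 1.925]
force: [-0.1, 0.4, -0.8]
width: 59.9
t 3.0 tcp [630.9  91.6 111.3] rpy [-90.   -0.  110.3] w 59.9 F [-0.1  0.4 -0.8]
shift [-2.4  1.3  0.2] dist 3.0 rot [-0. -0.  0.]
```

```bash
python3 -m jog '[{"x":-1,"y":1,"z":0,"ax":0,"ay":0,"az":0,"grip":30},{"x":-1,"y":1,"z":0,"ax":0,"ay":0,"az":0,"grip":20},{"x":-1,"y":1,"z":0,"ax":0,"ay":0,"az":0,"grip":8},{"x":-1,"y":1,"z":0,"ax":0,"ay":0,"az":0,"grip":8},{"x":-1,"y":1,"z":0,"ax":0,"ay":0,"az":0,"grip":8}]'
python3 -c "
from h import *
go(631.5,89.3,110,110.3)"
```

```text
clock: 3.5
eef_pos: [631.0, 91.3, 110.4]
tool_rot: [-1.571, -0.001, 1.925]
force: [-1.2, 1.9, 1.9]
width: 15.6
t 3.5 tcp [631.   91.3 110.4] rpy [-90.   -0.  110.3] w 15.6 F [-1.2  1.9  1.9]
shift [-2.1  0.4  0.2] dist 2.0 rot [-0.     0.     0.001]
```

The grip holds at 15.6 mm on the 16 mm bar with little side force. I'll turn in moderate steps.

```bash
python3 -m jog '[{"x":0,"y":0,"z":0,"ax":0,"ay":0.04,"az":0,"grip":8},{"x":0,"y":0,"z":0,"ax":0,"ay":0.11,"az":0,"grip":8},{"x":0,"y":0,"z":0,"ax":0,"ay":0.19,"az":0,"grip":8},{"x":0,"y":0,"z":0,"ax":0,"ay":0.27,"az":0,"grip":8},{"x":0,"y":0,"z":0,"ax":0,"ay":0.35,"az":0,"grip":8}]'
python3 -c "
from h import *
go(631,91,110,52.7)"
```

```text
clock: 4.0
eef_pos: [631.0, 90.8, 110.4]
tool_rot: [-1.57, -0.0, 1.57]
force: [-1.8, 1.1, 1.2]
width: 15.4
t 4.0 tcp [631.   90.8 110.4] rpy [-90.  -0.  90.] w 15.4 F [-1.8  1.1  1.2]
shift [0.2 0.4 0. ] dist 0.0 rot [-0.     0.651 -0.   ]
```

```bash
python3 -m jog '[{"x":0,"y":0,"z":0,"ax":0,"ay":0.08,"az":0,"grip":8},{"x":0,"y":0,"z":0,"ax":0,"ay":0.16,"az":0,"grip":8},{"x":0,"y":0,"z":0,"ax":0,"ay":0.24,"az":0,"grip":8},{"x":0,"y":0,"z":0,"ax":0,"ay":0.32,"az":0,"grip":8},{"x":0,"y":0,"z":0,"ax":0,"ay":0.40,"az":0,"grip":8}]'
python3 -m jog '[{"x":0,"y":0,"z":0,"ax":0,"ay":0.08,"az":0,"grip":8},{"x":0,"y":0,"z":0,"ax":0,"ay":0.14,"az":0,"grip":8},{"x":0,"y":0,"z":0,"ax":0,"ay":0.2,"az":0,"grip":8},{"x":0,"y":0,"z":0,"ax":0,"ay":0.24,"az":0,"grip":8},{"x":0,"y":0,"z":0,"ax":0,"ay":0.25,"az":0,"grip":8}]'
python3 -c "
from h import *
go(631,91,110,52.7)
for n in ('scene','wrist','top'): grab(n,n+'2.png')"
```

```text
clock: 4.5
eef_pos: [630.9, 90.3, 110.3]
tool_rot: [-1.57, 0.001, 1.17]
force: [-1.3, 0.2, 1.4]
width: 15.5
clock: 5.0
eef_pos: [630.8, 90.1, 110.4]
tool_rot: [-1.571, 0.001, 0.923]
force: [-2.8, -1.3, 4.0]
width: 15.2
t 5.0 tcp [630.8  90.1 110.4] rpy [-90.    0.1  52.9] w 15.2 F [-2.8 -1.3  4. ]
shift [0.9 0.4 0.4] dist 1.0 rot [-0.     0.003 -0.001]
```

View pics/scene2.png

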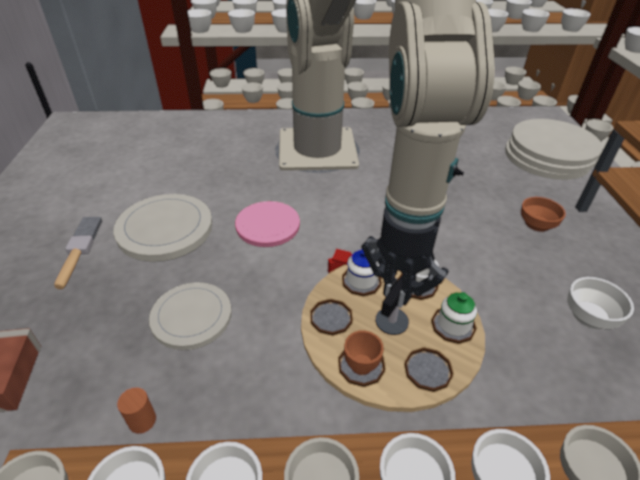

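View pics/wrist2.png

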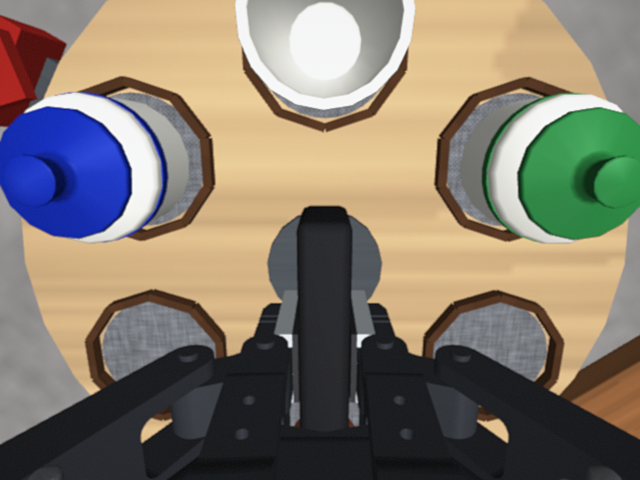

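View pics/top2.png

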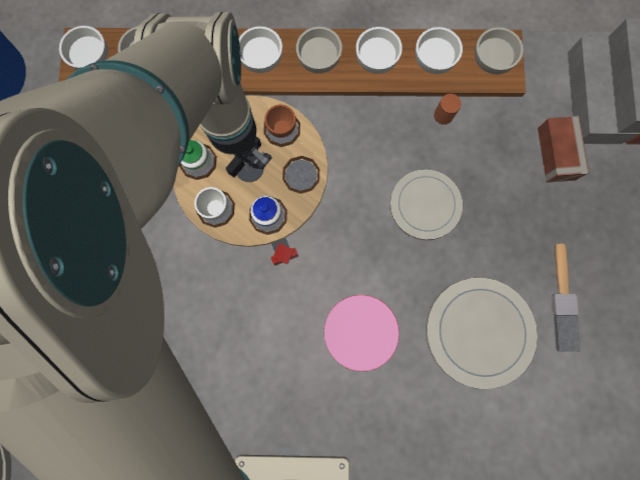

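The turn worked: in the top view the blue lid is at about (265,209), in line with the red pointer at (283,253), and the jar is in its pocket. I'll hold briefly, open and rise, while measuring the jar.

```bash
python3 -m jog '[{"x":0,"y":0,"z":0,"ax":0,"ay":0,"az":0,"grip":8},{"x":0,"y":0,"z":0,"ax":0,"ay":0,"az":0,"grip":8},{"x":0,"y":0,"z":0,"ax":0,"ay":0,"az":0,"grip":8},{"x":0,"y":0,"z":0,"ax":0,"ay":0,"az":0,"grip":8}]'
python3 -m jog '[{"x":0,"y":0,"z":0,"ax":0,"ay":0,"az":0,"grip":30},{"x":0,"y":0,"z":0,"ax":0,"ay":0,"az":0,"grip":50},{"x":0,"y":0,"z":0,"ax":0,"ay":0,"az":0,"grip":60},{"x":0,"y":0,"z":0,"ax":0,"ay":0,"az":0,"grip":60},{"x":0,"y":0,"z":0,"ax":0,"ay":0,"az":0,"grip":60}]'
python3 -m jog '[{"x":0,"y":-40,"z":0,"ax":0,"ay":0,"az":0,"grip":60},{"x":0,"y":-80,"z":0,"ax":0,"ay":0,"az":0,"grip":60},{"x":0,"y":-110,"z":0,"ax":0,"ay":0,"az":0,"grip":60},{"x":0,"y":-120,"z":0,"ax":0,"ay":0,"az":0,"grip":70},{"x":0,"y":-120,"z":0,"ax":0,"ay":0,"az":0,"grip":70}]'
python3 - <<'E'
from h import *
C=np.array([631.5,89.3])
pts={}
for n in('top','scene'):
    im=grab(n,n+'3.png');h=cv2.cvtColor(im['color'],cv2.COLOR_RGB2HSV).astype(int)
    m=((abs(h[...,0]-118)<10)&(h[...,1]>150)&(h[...,2]>60)).astype(np.uint8)
    m[:100]=0;m[:,:180]=0;m[:,500:]=0
    k,l,st,c=cv2.connectedComponentsWithStats(m);i=1+np.argmax(st[1:,4]);p=onplane(im,*c[i],101.5);v=p[:2]-C
    print(n,st[i,4],c[i].round(1),p.round(1),np.hypot(*v).round(1),np.degrees(np.arctan2(v[1],v[0])).round(1));pts[n]=(im,c[i])
o1,d1=ray(pts['top'][0],*pts['top'][1]);o2,d2=ray(pts['scene'][0],*pts['scene'][1]);k=np.linalg.lstsq(np.c_[d1,-d2],o2-o1,rcond=None)[0];print('tri',(o1+k[0]*d1).round(1),(o2+k[1]*d2).round(1))
go(538.5,52,250,112)
E
```

```text
clock: 5.55
eef_pos: [630.8, 90.1, 110.3]
tool_rot: [-1.57, 0.001, 0.925]
force: [-4.5, -1.5, 5.3]
width: 14.8
clock: 6.05
eef_pos: [631.5, 90.9, 110.3]
tool_rot: [-1.571, -0.0, 0.925]
force: [0.3, -0.8, -0.6]
width: 60.0
clock: 6.55
eef_pos: [632.2, 90.9, 231.9]
tool_rot: [-1.573, -0.003, 0.925]
force: [-1.1, -0.8, -0.1]
width: 70.2
top 422 [264.3 208.3] [538.4  51.1 101.5] 100.6 -157.7
scene 303 [363.6 257.9] [537.7  51.6 101.5] 101.1 -158.1
tri [538.3  51.1 102. ] [538.3  51.4 102. ]
t 6.65 tcp [630.4  90.8 229. ] rpy [-89.9   0.1  53. ] w 70.1 F [-0.4 -0.2  0.4]
shift [-86.3 -20.8  50.1] dist 102.0 rot [-0.002 -1.03  -0.   ]
```

```bash
python3 -m jog '[{"x":-86,"y":0,"z":50,"ax":0,"ay":-0.5,"az":0,"grip":70},{"x":-86,"y":0,"z":50,"ax":0,"ay":-0.5,"az":0,"grip":70},{"x":-86,"y":0,"z":50,"ax":0,"ay":-0.5,"az":0,"grip":70},{"x":-86,"y":0,"z":50,"ax":0,"ay":-0.5,"az":0,"grip":70},{"x":-86,"y":0,"z":50,"ax":0,"ay":-0.5,"az":0,"grip":70}]'
python3 -m jog '[{"x":0,"y":0,"z":0,"ax":0,"ay":-0.15,"az":0,"grip":70},{"x":0,"y":0,"z":0,"ax":0,"ay":-0.3,"az":0,"grip":70},{"x":0,"y":0,"z":0,"ax":0,"ay":-0.42,"az":0,"grip":70},{"x":0,"y":0,"z":0,"ax":0,"ay":-0.53,"az":0,"grip":70},{"x":0,"y":0,"z":0,"ax":0,"ay":-0.53,"az":0,"grip":70}]'
python3 -m jog '[{"x":0,"y":0,"z":0,"ax":0,"ay":0,"az":0,"grip":70},{"x":0,"y":0,"z":0,"ax":0,"ay":0,"az":0,"grip":70},{"x":0,"y":0,"z":0,"ax":0,"ay":0,"az":0,"grip":70},{"x":0,"y":0,"z":0,"ax":0,"ay":0,"az":0,"grip":70},{"x":0,"y":0,"z":0,"ax":0,"ay":0,"az":0,"grip":70}]'
python3 - <<'E'
from h import *
im=grab('wrist','w4.png')
h=cv2.cvtColor(im['color'],cv2.COLOR_RGB2HSV).astype(int)
m=((abs(h[...,0]-118)<10)&(h[...,1]>150)&(h[...,2]>60)).astype(np.uint8)
k,l,st,c=cv2.connectedComponentsWithStats(m);i=1+np.argmax(st[1:,4]);print(st[i],c[i],onplane(im,*c[i],102))
go(538.2,51.3,69,112)
E
```

```text
clock: 7.15
eef_pos: [538.3, 51.9, 228.7]
tool_rot: [-1.568, 0.0, 1.425]
force: [0.2, -0.0, 0.0]
width: 69.9
clock: 7.65
eef_pos: [539.1, 52.1, 229.0]
tool_rot: [-1.569, -0.001, 1.954]
force: [0.4, -0.0, -1.5]
width: 69.7
clock: 8.15
eef_pos: [539.6, 52.2, 230.3]
tool_rot: [-1.571, 0.0, 1.955]
force: [-0.3, 0.7, 0.2]
width: 70.4
[ 293  200   65   64 3299] [324.96786905 231.22249166] [537.3073155  51.3076643 102.       ]
t 8.2 tcp [539.6  52.2 230.3] rpy [-90.   0. 112.] w 70.3 F [ 0.  -0.   0.1]
shift [ -0.3 161.3   1.6] dist 161.0 rot [ 0. -0. -0.]
```

View pics/w4.png

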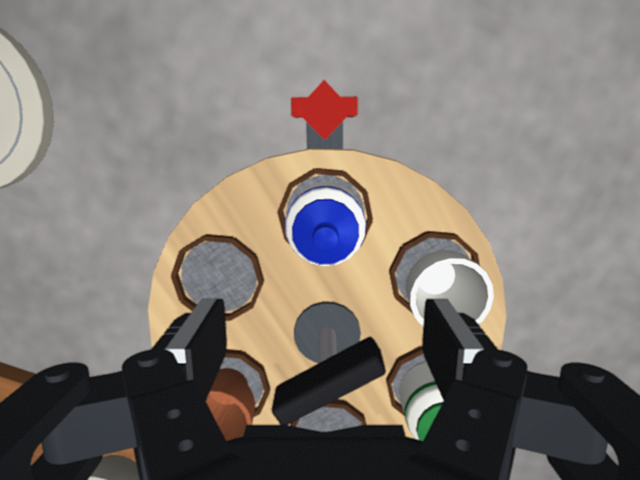

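The wrist view puts the jar at (325,231), right below the pointer at (324,110). All three views give (538,51.3). I'll descend with the fingers at 70 mm.

```bash
python3 -m jog '[{"x":0,"y":25,"z":1,"ax":0,"ay":0,"az":0,"grip":70},{"x":0,"y":55,"z":1,"ax":0,"ay":0,"az":0,"grip":70},{"x":0,"y":85,"z":1,"ax":0,"ay":0,"az":0,"grip":70},{"x":0,"y":105,"z":1,"ax":0,"ay":0,"az":0,"grip":70},{"x":0,"y":115,"z":1,"ax":0,"ay":0,"az":0,"grip":70}]'
python3 -m jog '[{"x":0,"y":12,"z":0,"ax":0,"ay":0,"az":0,"grip":70},{"x":0,"y":24,"z":0,"ax":0,"ay":0,"az":0,"grip":70},{"x":0,"y":36,"z":0,"ax":0,"ay":0,"az":0,"grip":70},{"x":0,"y":44,"z":0,"ax":0,"ay":0,"az":0,"grip":70},{"x":0,"y":48,"z":0,"ax":0,"ay":0,"az":0,"grip":70}]'
python3 -m jog '[{"x":0,"y":0,"z":0,"ax":0,"ay":0,"az":0,"grip":70},{"x":0,"y":0,"z":0,"ax":0,"ay":0,"az":0,"grip":70},{"x":0,"y":0,"z":0,"ax":0,"ay":0,"az":0,"grip":70},{"x":0,"y":0,"z":0,"ax":0,"ay":0,"az":0,"grip":70}]'
python3 - <<'E'
from h import *
grab('wrist','w5.png');grab('scene','s5.png')
go(538.0,51.3,66,112)
E
```

```text
clock: 8.7
eef_pos: [537.6, 51.6, 113.6]
tool_rot: [-1.568, -0.001, 1.955]
force: [-0.9, 0.4, 0.4]
width: 70.2
clock: 9.2
eef_pos: [538.4, 51.7, 66.5]
tool_rot: [-1.57, -0.0, 1.955]
force: [0.1, 0.4, 0.4]
width: 70.3
clock: 9.6
eef_pos: [539.0, 51.8, 67.7]
tool_rot: [-1.572, 0.0, 1.955]
force: [0.6, -0.2, -0.3]
width: 69.9
t 9.7 tcp [538.9  51.8  67.6] rpy [-90.   0. 112.] w 70.1 F [-0.3 -0.2  0.7]
shift [-0.1  1.6  1. ] dist 2.0 rot [ 0.001  0.    -0.   ]
```

View pics/w5.png

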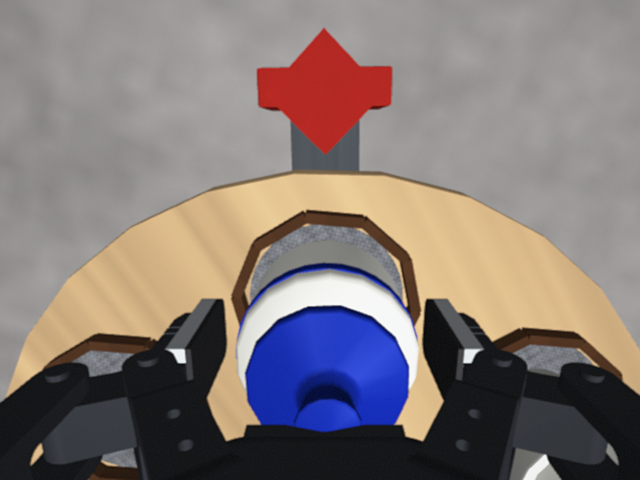

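View pics/s5.png

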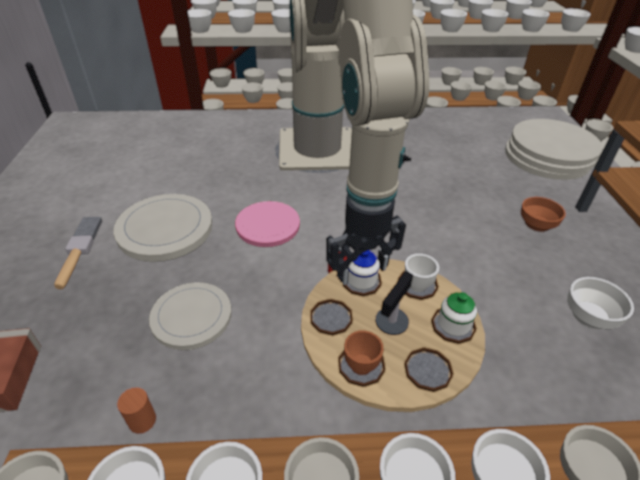

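The jar is centred between the pads: it spans x 238–415, with pads at 222 and 425. Closing now.

```bash
python3 -m jog '[{"x":0,"y":0.5,"z":0.5,"ax":0,"ay":0,"az":0,"grip":60},{"x":0,"y":0.5,"z":0.5,"ax":0,"ay":0,"az":0,"grip":54},{"x":0,"y":0.5,"z":0.5,"ax":0,"ay":0,"az":0,"grip":46},{"x":0,"y":0.5,"z":0.5,"ax":0,"ay":0,"az":0,"grip":46},{"x":0,"y":0.5,"z":0.5,"ax":0,"ay":0,"az":0,"grip":46}]'
python3 -m jog '[{"x":0,"y":-6,"z":0,"ax":0,"ay":0,"az":0,"grip":46},{"x":0,"y":-20,"z":0,"ax":0,"ay":0,"az":0,"grip":46},{"x":0,"y":-40,"z":0,"ax":0,"ay":0,"az":0,"grip":46},{"x":0,"y":-55,"z":0,"ax":0,"ay":0,"az":0,"grip":46},{"x":0,"y":-60,"z":0,"ax":0,"ay":0,"az":0,"grip":46}]'
python3 - <<'E'
from h import *
grab('scene','s6.png');grab('wrist','w6.png')
go(571.9,-251,128,112)
E
```

```text
clock: 10.2
eef_pos: [538.1, 51.6, 67.2]
tool_rot: [-1.571, -0.0, 1.955]
force: [-1.4, -0.2, 5.4]
width: 52.2
clock: 10.7
eef_pos: [539.4, 51.6, 129.0]
tool_rot: [-1.574, 0.001, 1.955]
force: [-0.4, -0.1, -1.7]
width: 52.3
t 10.8 tcp [538.8  51.5 127.9] rpy [-90.1   0.  112. ] w 52.3 F [ 0.4 -1.  -2.3]
shift [-2.929e+02 -1.000e-01  8.270e+01] dist 304.0 rot [ 0.002  0.    -0.001]
```

View pics/s6.png

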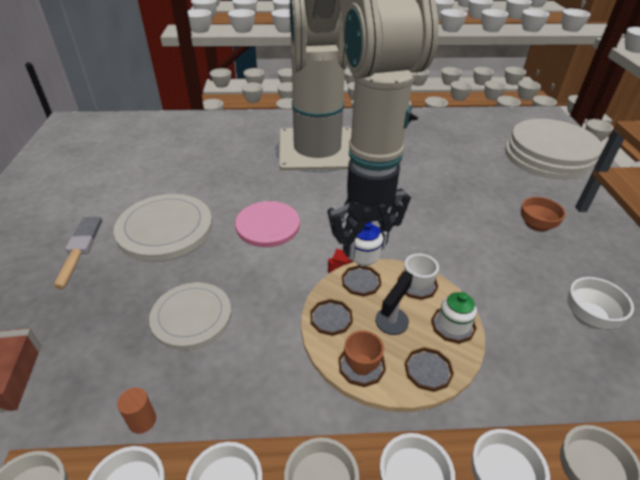

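View pics/w6.png

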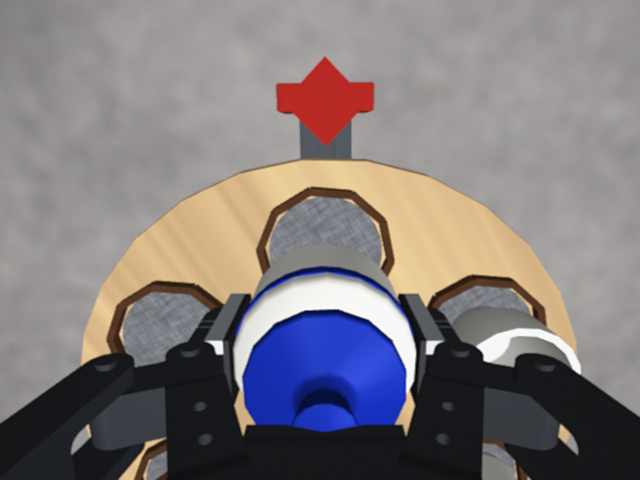

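The jar is lifted upright and the stand stays put. Carrying it to the bat.

```bash
python3 -m jog '[{"x":-15,"y":0,"z":4,"ax":0,"ay":0,"az":0,"grip":46},{"x":-42,"y":0,"z":12,"ax":0,"ay":0,"az":0,"grip":46},{"x":-75,"y":0,"z":21,"ax":0,"ay":0,"az":0,"grip":46},{"x":-110,"y":0,"z":31,"ax":0,"ay":0,"az":0,"grip":46},{"x":-145,"y":0,"z":41,"ax":0,"ay":0,"az":0,"grip":46}]'
python3 -m jog '[{"x":-35,"y":0,"z":10,"ax":0,"ay":0,"az":0,"grip":46},{"x":-70,"y":0,"z":20,"ax":0,"ay":0,"az":0,"grip":46},{"x":-105,"y":0,"z":30,"ax":0,"ay":0,"az":0,"grip":46},{"x":-130,"y":0,"z":37,"ax":0,"ay":0,"az":0,"grip":46},{"x":-145,"y":0,"z":41,"ax":0,"ay":0,"az":0,"grip":46}]'
python3 -m jog '[{"x":-2,"y":0,"z":0,"ax":0,"ay":0,"az":0,"grip":46},{"x":-3,"y":0,"z":0,"ax":0,"ay":0,"az":0,"grip":46},{"x":-3,"y":0,"z":0,"ax":0,"ay":0,"az":0,"grip":46},{"x":-3,"y":0,"z":0,"ax":0,"ay":0,"az":0,"grip":46},{"x":-3,"y":0,"z":0,"ax":0,"ay":0,"az":0,"grip":46}]'
python3 - <<'E'
from h import *
im=grab('wrist','w7.png');sc=grab('scene','s7.png')
print(proj(sc,[571.9,-251,18]),proj(im,[571.9,-251,18]))
go(571.9,-251,41,112)
E
```

```text
clock: 11.3
eef_pos: [553.9, -99.4, 125.9]
tool_rot: [-1.569, -0.001, 1.955]
force: [1.1, -0.6, -1.3]
width: 52.2
clock: 11.8
eef_pos: [569.8, -251.2, 125.7]
tool_rot: [-1.569, 0.0, 1.952]
force: [-0.8, -1.2, -2.1]
width: 52.4
clock: 12.3
eef_pos: [572.2, -249.4, 126.9]
tool_rot: [-1.571, -0.001, 1.957]
force: [0.7, -0.9, -1.8]
width: 51.8
(np.float64(189.96689198768559), np.float64(310.6411585494626)) (np.float64(322.6169532160739), np.float64(241.57456087451993))
t 12.4 tcp [ 572.1 -250.1  126.9] rpy [-90.   -0.  112.1] w 52.4 F [ 1.1 -0.1 -2.2]
shift [-0.8 85.9  0.6] dist 86.0 rot [0.    0.001 0.   ]
```

View pics/w7.png

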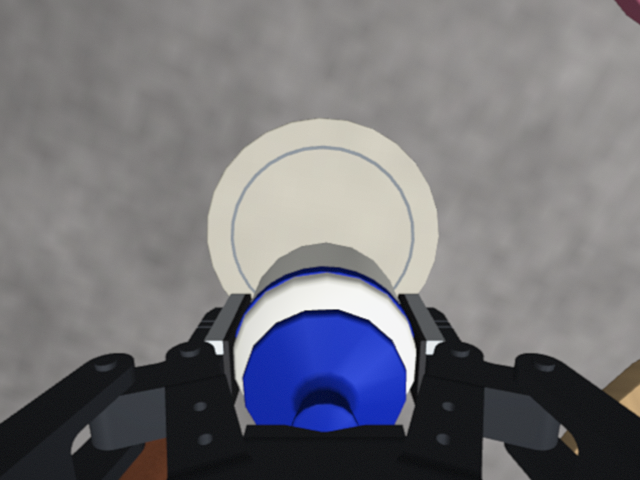

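View pics/s7.png

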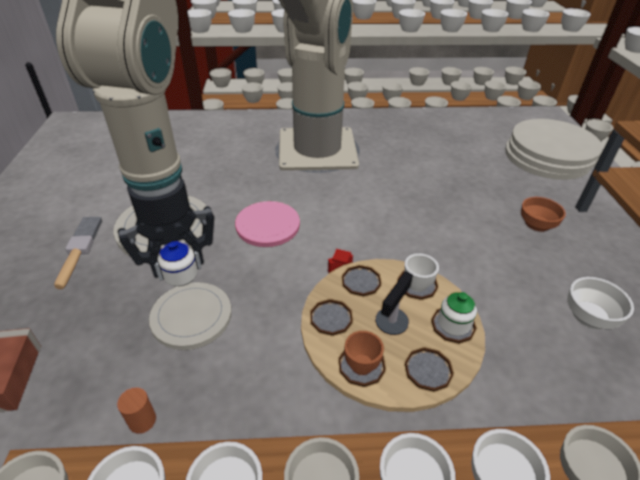

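In the wrist view the bat spans x 208–438, centre 323 against 322.6 predicted, so the jar is above its middle. Lowering gently.

```bash
python3 -m jog '[{"x":-1,"y":10,"z":0,"ax":0,"ay":0,"az":0,"grip":46},{"x":-1,"y":28,"z":0,"ax":0,"ay":0,"az":0,"grip":46},{"x":-1,"y":46,"z":0,"ax":0,"ay":0,"az":0,"grip":46},{"x":-1,"y":60,"z":0,"ax":0,"ay":0,"az":0,"grip":46},{"x":-1,"y":68,"z":0,"ax":0,"ay":0,"az":0,"grip":46}]'
python3 -m jog '[{"x":0,"y":2,"z":0,"ax":0,"ay":0,"az":0,"grip":46},{"x":0,"y":4,"z":0,"ax":0,"ay":0,"az":0,"grip":46},{"x":0,"y":6,"z":0,"ax":0,"ay":0,"az":0,"grip":46},{"x":0,"y":8,"z":0,"ax":0,"ay":0,"az":0,"grip":46},{"x":0,"y":9,"z":0,"ax":0,"ay":0,"az":0,"grip":46}]'
python3 -m jog '[{"x":0,"y":1,"z":0,"ax":0,"ay":0,"az":0,"grip":46},{"x":0,"y":2,"z":0,"ax":0,"ay":0,"az":0,"grip":46},{"x":0,"y":3,"z":0,"ax":0,"ay":0,"az":0,"grip":46},{"x":0,"y":4,"z":0,"ax":0,"ay":0,"az":0,"grip":46},{"x":0,"y":4,"z":0,"ax":0,"ay":0,"az":0,"grip":46}]'
python3 -c "
from h import *
go(571.9,-251,40.5,112)"
```

```text
clock: 12.9
eef_pos: [571.5, -251.4, 57.0]
tool_rot: [-1.569, -0.002, 1.955]
force: [0.2, 0.9, -1.2]
width: 52.3
clock: 13.4
eef_pos: [572.5, -251.9, 50.1]
tool_rot: [-1.571, 0.0, 1.955]
force: [-0.4, -0.3, -1.1]
width: 52.2
clock: 13.9
eef_pos: [572.2, -251.7, 45.6]
tool_rot: [-1.571, -0.0, 1.955]
force: [-0.6, -0.4, -2.4]
width: 51.9
t 13.9 tcp [ 572.2 -251.7   45.6] rpy [-90.  -0. 112.] w 51.9 F [-0.6 -0.4 -2.4]
shift [0.8 5.1 0.1] dist 5.0 rot [-0.  0.  0.]
```

```bash
python3 -m jog '[{"x":0.5,"y":1,"z":0,"ax":0,"ay":0,"az":0,"grip":46},{"x":0.5,"y":2,"z":0,"ax":0,"ay":0,"az":0,"grip":46},{"x":0.5,"y":3,"z":0,"ax":0,"ay":0,"az":0,"grip":46},{"x":0.5,"y":4,"z":0,"ax":0,"ay":0,"az":0,"grip":46},{"x":0.5,"y":4,"z":0,"ax":0,"ay":0,"az":0,"grip":46}]'
python3 -m jog '[{"x":0,"y":0.5,"z":0,"ax":0,"ay":0,"az":0,"grip":46},{"x":0,"y":1,"z":0,"ax":0,"ay":0,"az":0,"grip":46},{"x":0,"y":1,"z":0,"ax":0,"ay":0,"az":0,"grip":46}]'
python3 -c "
from h import *
go(571.9,-251,40.5,112)"
```

```text
clock: 14.4
eef_pos: [572.0, -251.3, 41.6]
tool_rot: [-1.571, -0.0, 1.955]
force: [-0.0, 0.4, -1.9]
width: 52.2
clock: 14.7
eef_pos: [572.1, -251.3, 40.7]
tool_rot: [-1.571, -0.0, 1.955]
force: [-0.1, -0.2, -1.5]
width: 52.4
t 14.7 tcp [ 572.1 -251.3   40.7] rpy [-90.  -0. 112.] w 52.4 F [-0.1 -0.2 -1.5]
shift [0.3 0.2 0.1] dist 0.0 rot [-0.  0.  0.]
```

Still no clear contact. I'll go down in 0.5 mm steps until the force turns upward.

```bash
python3 -m jog '[{"x":0,"y":0.5,"z":0,"ax":0,"ay":0,"az":0,"grip":46},{"x":0,"y":1,"z":0,"ax":0,"ay":0,"az":0,"grip":46},{"x":0,"y":1,"z":0,"ax":0,"ay":0,"az":0,"grip":46},{"x":0,"y":1,"z":0,"ax":0,"ay":0,"az":0,"grip":46}]'
python3 -m jog '[{"x":0,"y":0.5,"z":0,"ax":0,"ay":0,"az":0,"grip":46},{"x":0,"y":1,"z":0,"ax":0,"ay":0,"az":0,"grip":46},{"x":0,"y":1,"z":0,"ax":0,"ay":0,"az":0,"grip":46}]'
```

```text
clock: 15.1
eef_pos: [572.3, -251.3, 40.3]
tool_rot: [-1.571, 0.0, 1.955]
force: [-1.9, 0.5, 5.0]
width: 52.2
clock: 15.4
eef_pos: [572.3, -251.3, 40.2]
tool_rot: [-1.571, 0.0, 1.955]
force: [-4.1, 1.8, 11.9]
width: 52.4
```

Contact at TCP z 40.3, as predicted (about 12 N). Opening slowly, then rising.

```bash
python3 -m jog '[{"x":0,"y":-0.8,"z":0,"ax":0,"ay":0,"az":0,"grip":46},{"x":0,"y":-0.8,"z":0,"ax":0,"ay":0,"az":0,"grip":56},{"x":0,"y":-0.8,"z":0,"ax":0,"ay":0,"az":0,"grip":64},{"x":0,"y":-0.8,"z":0,"ax":0,"ay":0,"az":0,"grip":75},{"x":0,"y":-0.8,"z":0,"ax":0,"ay":0,"az":0,"grip":80}]'
python3 -m jog '[{"x":0,"y":0,"z":0,"ax":0,"ay":0,"az":0,"grip":80},{"x":0,"y":0,"z":0,"ax":0,"ay":0,"az":0,"grip":80},{"x":0,"y":0,"z":0,"ax":0,"ay":0,"az":0,"grip":80}]'
python3 -c "
from h import *
grab('wrist','w8.png');go(572,-251,200,112)"
```

```text
clock: 15.9
eef_pos: [572.2, -251.3, 39.3]
tool_rot: [-1.571, -0.0, 1.955]
force: [0.3, -0.2, -0.1]
width: 80.1
clock: 16.2
eef_pos: [572.1, -251.3, 39.5]
tool_rot: [-1.571, -0.0, 1.955]
force: [0.9, 0.6, -0.3]
width: 80.0
t 16.25 tcp [ 572.1 -251.3   39.6] rpy [-90.  -0. 112.] w 80.2 F [-0.   0.2 -0.1]
shift [   0.3 -160.4    0. ] dist 160.0 rot [-0.  0.  0.]
```

View pics/w8.png

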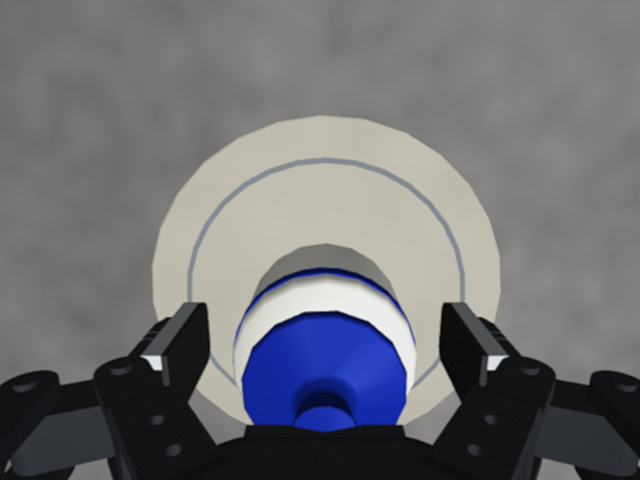

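The jar is free: pad gaps are about 27 px each side and it stands in the middle of the ring. Rising straight up.

```bash
python3 -m jog '[{"x":0,"y":-8,"z":0,"ax":0,"ay":0,"az":0,"grip":80},{"x":0,"y":-30,"z":0,"ax":0,"ay":0,"az":0,"grip":80},{"x":0,"y":-65,"z":0,"ax":0,"ay":0,"az":0,"grip":80},{"x":0,"y":-100,"z":0,"ax":0,"ay":0,"az":0,"grip":80},{"x":0,"y":-130,"z":0,"ax":0,"ay":0,"az":0,"grip":80}]'
python3 -m jog '[{"x":0,"y":-30,"z":0,"ax":0,"ay":0,"az":0,"grip":80},{"x":0,"y":-40,"z":0,"ax":0,"ay":0,"az":0,"grip":80},{"x":0,"y":-40,"z":0,"ax":0,"ay":0,"az":0,"grip":80},{"x":0,"y":-40,"z":0,"ax":0,"ay":0,"az":0,"grip":80},{"x":0,"y":-40,"z":0,"ax":0,"ay":0,"az":0,"grip":80}]'
python3 - <<'E'
from h import *
r=[]
for n in('scene','wrist'):
    im=grab(n,n+'9.png');h=cv2.cvtColor(im['color'],cv2.COLOR_RGB2HSV).astype(int)
    m=((abs(h[...,0]-118)<10)&(h[...,1]>150)&(h[...,2]>60)).astype(np.uint8)
    if n=='scene': m[:200]=0
    k,l,st,c=cv2.connectedComponentsWithStats(m);i=1+np.argmax(st[1:,4]);print(n,st[i,4],c[i].round(1),onplane(im,*c[i],74.5).round(1),'bat px',proj(im,[571.9,-251,18]));r.append(ray(im,*c[i]))
(o1,d1),(o2,d2)=r;k=np.linalg.lstsq(np.c_[d1,-d2],o2-o1,rcond=None)[0];print('tri',(o1+k[0]*d1).round(1),(o2+k[1]*d2).round(1))
E
```

```text
clock: 16.75
eef_pos: [572.5, -251.4, 172.1]
tool_rot: [-1.572, 0.001, 1.955]
force: [0.1, 0.1, -0.5]
width: 80.2
clock: 17.25
eef_pos: [571.1, -250.9, 207.8]
tool_rot: [-1.568, -0.002, 1.955]
force: [-0.3, 0.1, -0.5]
width: 80.0
scene 349 [183.4 289.1] [ 572.4 -252.    74.5] bat px (np.float64(189.96689198768559), np.float64(310.6411585494626))
wrist 3170 [322.5 233.7] [ 571.9 -252.1   74.5] bat px (np.float64(323.79451701737196), np.float64(216.68022140492062))
tri [ 572.  -252.1   74. ] [ 572. -252.   74.]
```

View pics/wrist9.png

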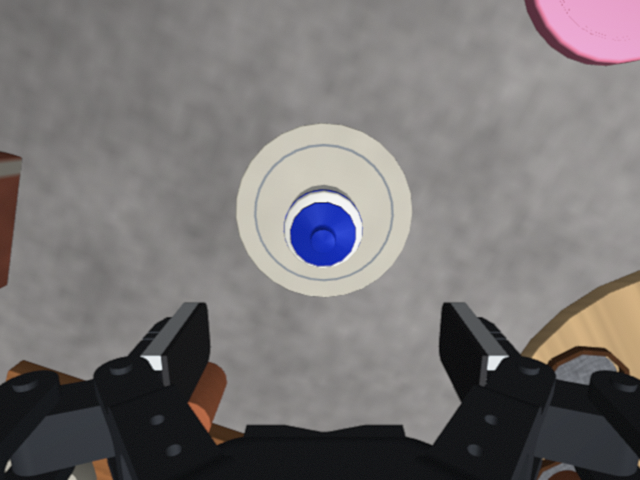

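View pics/scene9.png

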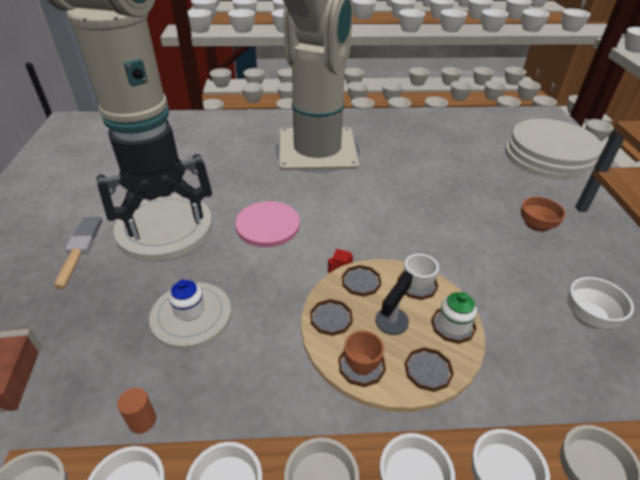

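The jar stands upright at (572,−252). Its lid is at z 74, which matches standing on an 18 mm bat, and the robot is clear of everything. Handing in.

```bash
python3 -c "
from h import *
print(finish_job())"
```

```text
the job is handed in; nothing more can be done
None
```

I turned the stand about −57.5° by its bar handle until the blue-lidded jar, still in its pocket, was at the red pointer. I then lifted the jar upright, set it down on the small plaster bat, and handed the job in at about 17 s. The hand-in reports no verdict.

- **Turn:** the jar measured about −158° about the stand's axis, the same as the pointer. The three cameras agreed on its position to about 1 mm.
- **Placing:** the bat was touched about where predicted, at about 12 N.
- **End state:** scene and wrist cameras put the jar at (572, −252), about 1 mm from the measured bat centre (572, −251). The lid height of 74 mm fits a jar standing flat on the 18 mm bat. The jar looks upright and the gripper is well clear.

No check failed. The arm swings a few mm after fast moves, so I added waits. The first jog call was refused ("bad value") because its rows left out some keys; nothing moved.

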